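# Close the seed press cover: spanner on its post, fastener in line, cover held down

## Task

Close up the seed-oil press after cleaning: first take the spanner off the green cover and put its ring over the brass post of the round stand, so that it lies fully down and is let go. Then turn the orange quarter-turn fastener clockwise until its white slot line is in line with the two white marks on the cover, and only after that press the sprung cover fully down against its frame. Finish while still holding the cover down, and leave the basket, the oil bottle and the jar where they stand.

Things in the scene. Friction and masses are not known exactly. Their poses are not given: they have to be found in the camera images.
- press: Seed-oil press, fixed: white housing 240 (x) x 180 (y) x 140 mm high, with a dark sealing frame on top; from its +y side a steel barrel with a funnel-shaped hopper (185 mm high, its centre 165 mm from the origin) runs out to 290 mm. Origin: centre of the underside. Axes: x away from the robot, y to its left, z up at yaw 0. On top lies a green cover plate 220 (x) x 170 (y) x 10 mm whose top face is 157 mm above the origin when up and 150 mm when fully down.
- cover (a joint): How far the green cover is pressed down towards the frame, in m: 0 = up (as sprung), 0.007 = fully down against the frame. It moves straight down and springs back up when let go; about 6 N starts it and about 13 N takes it fully down. It stops after 1 to 2 mm while the fastener is not in line.
- cover_pad (a point): A free spot for pressing, on the top face of the green cover, 55 mm to the -x side of the press's centre, between two black strips; it moves with the cover, axes as the press. At first the spanner lies over it.
- fastener (a joint): Turn of the fastener in rad, positive anticlockwise seen from above: 0 = its slot line is in line with the white marks (along the press's x); it starts 0.8 to 1.45 away, so turning clockwise brings it to 0. It can overshoot to -0.4; it stays where it is left (friction about 0.06 N m).
- fastener_grip (a point): Quarter-turn fastener on the cover, 45 mm to the +x side of the press's centre: an upright orange wing 46 long (point's x) x 13 wide (point's y) x 26 mm high on a steel disc 50 mm across and 6 mm thick, with a white slot line along the wing's top. Point: on its turning axis (vertical), 18 mm above the cover's top face, 13 mm below the wing's top. Turns with the fastener.
- spanner_grip (a point): Point for grasping the spanner, in the middle of its blue shank, half-way up. The spanner (about 0.14 kg) lies flat, 12 mm thick all over: the straight blue shank 14 mm wide runs along the point's x for 96 mm, from 64 mm on the -x side of this point to 32 mm on the +x side; 50 mm to the +x side is the centre of the steel ring.
- spanner_eye (a point): Centre of the spanner's ring, half-way up (6 mm above its underside); ring 40 mm outside, hole 22 mm. Axes as spanner_grip: x points away from the shank.
- spanner: The whole spanner; origin on the underside below the centre of the ring, axes as spanner_grip.
- stand: Round grey stand, fixed: 130 mm across, 30 mm high, with a brass post 10 mm thick in its middle that rises 31 mm above the stand's top (to 61 mm), the last 3 mm thinner (7 mm). Origin: centre of the underside, on the post's axis. With the ring fully over the post the spanner lies flat on the stand's top in any direction.
- post_base (a point): Foot of the brass post, on its axis, at the level of the stand's top (30 mm above the counter).
- basket: Empty round wicker basket, bystander, 100 mm across, 42 mm high, loose; origin under its centre.
- oil_bottle: Brown oil bottle, bystander, 54 mm across, 150 mm high, loose; origin under its centre.
- jar: Glass jar with yellow lid, bystander, 60 mm across, 75 mm high, loose; origin under its centre.
There are look-alikes about, which are no part of the job. Of the things that look like the spanner, the smallest one is meant.

How it is judged:
By the outcome, as a careful person would: the job done as asked, in the order asked, and still so for the second after the job is handed in, while the arm keeps its last pose, push and grip.
It also fails if it takes over 70 s, if anything falls off the work surface, if the arm or the gripper's body presses on something with over 40 N, if the wrist force passes 120 N, or if a joint passes its speed limit or range.

## Robot

A 7-joint arm with a two-finger parallel gripper is mounted at the origin on the work surface. World frame = base frame: x ahead of the robot, y to its left, z up, the work surface at z = 0. Lengths are in mm, angles in rad, forces in N, time in s.
With the tool pointing down it reaches from about 400 to 850 mm from the base axis. Payload 6.9 kg.
Tool frame: the origin (TCP) lies at the very end of the fingers, on their centre line; the grasp point (between the pads) lies 19 mm behind it (ctrl.pinch_z is the z of the grasp point in the tool frame, in mm); z points along the fingers, y is the direction in which the jaws open and shut (so a half turn about z gives the same grasp; the last joint's range is limited). The gripper opens to 85 mm and grips with 20 to 120 N. Pads are 22 mm wide; open, the fingers measure 114 mm over their backs; the gripper's body (76 mm by 85 mm) begins 54 mm behind the grasp point. The pads swing forward as they close: fully open they stand 13 mm farther back than shut.
Start: joints at [1.435, 0.507, -0.238, 1.5, 0.126, 1.149, -0.155], TCP at [149.02, -606.963, 231.275] pointing down, gripper open.
Joint ranges: [-3.08, 3.08], [-0.24, 2.05], [-1.43, 1.35], [0, 2.5], [-1.52, 4.66], [0.17, 1.96], [-2.89, 2.89]. Speed limits (rad/s): [2.39, 2.39, 3.14, 3.14, 3.14, 3.14, 3.14].

## Interface

Orientations are given as a rotation vector (axis times angle).
In Python, from plant import ctrl gives the robot as it stands. Calls block until the motion is done:
- ctrl.move_ptp(position, orientation): joint-space move of the TCP to a pose.
- ctrl.move_l(position, velocity=150, ori=None): straight line of the TCP; ori=None keeps the orientation; velocity is the mean speed in mm/s.
- ctrl.goto_joints(angles): joint-space move.
- ctrl.move_gripper(opening, force=None): finger opening in mm; force is the grip in N (None keeps the last); returns when the fingers have stopped.
- ctrl.sleep(seconds).
- ctrl.solve_ik(position, orientation): joint angles nearest the present ones, or None.
- ctrl.state(): the state.
- ctrl.capture(name): name is "side" or "top"; returns a dict with "pixels" (384x512x3 uint8, blue, green, red), "fov_y" (degrees; the focal length in pixels is half the picture's height over the tangent of half this angle, whatever the lens; pixels are square), "cx", "cy" (the principal point, pixels), "world_from_camera" (4x4, takes a point from camera to world coordinates). Camera axes: x right, y down, z forward; pixel columns grow to the right and rows downward; lengths in mm; the calibration is good to about 2 mm. A picture is of the moment at which its call begins. There is no depth.
A pose or a line that the arm cannot do raises ctrl.MotionError and nothing moves.
- ctrl.finish_job(): hands the job in, once; it reports no verdict.
The state is a dict: "time": time; "joint_positions": joint angles; "qvel": joint speeds; "joint_efforts": joint torques, N m; "tool_pos": TCP position; "eef_rot": TCP orientation; "ft_force": force on the tool from outside, world axes, zero at the start; "moment": the same for the moment, N m; "finger_gap": finger opening in mm.
Only numpy, scipy, OpenCV 4.12 (cv2) and the standard library are available. Lean on these libraries where they do the work, as an engineer would, in place of code of your own. Each camera call takes 0.05 s, during which the arm holds its last target. There are 200 camera calls.

## Working session

There is one attempt and no reset: what is moved stays moved. The work goes in short steps, each a Python script; the robot and the scene stay as the last script left them, time stands still between calls to the robot, and variables do not carry over. Pictures are saved under pics/ and viewed, on a budget of 10 in all, crops included, one or two more only if the job needs it, and the job is handed in when it is done.

```bash
ls; mkdir -p pics
cat > h.py <<'E'
import numpy as np, cv2
from plant import ctrl
def cap(name,fn=None):
    c=ctrl.capture(name)
    if fn: cv2.imwrite('pics/'+fn,c['pixels'])
    return c
def ray(c,u,v):
    f=c['pixels'].shape[0]/2/np.tan(np.radians(c['fov_y'])/2)
    T=np.array(c['world_from_camera']); d=T[:3,:3]@np.array([(u-c['cx'])/f,(v-c['cy'])/f,1.])
    return T[:3,3],d
def onz(c,u,v,z):
    o,d=ray(c,u,v); return o+d*(z-o[2])/d[2]
def proj(c,p):
    f=c['pixels'].shape[0]/2/np.tan(np.radians(c['fov_y'])/2)
    T=np.array(c['world_from_camera']); q=T[:3,:3].T@(np.array(p,float)-T[:3,3])
    return q[:2]/q[2]*f+[c['cx'],c['cy']]
E
python3 - <<'E'
from h import *
for n in('top','side'):
    c=cap(n,n+'0.png'); print(n,c['fov_y'],c['cx'],c['cy'],np.round(c['world_from_camera'],3).tolist())
s=ctrl.state();print({k:np.round(v,3) for k,v in s.items()},ctrl.pinch_z)
E
```

```text
pics
top 53.59016542894344 256.9202781196077 193.18684521739615 [[0.008, -0.998, 0.061, 447.289], [-1.0, -0.009, -0.018, -48.732], [0.019, -0.061, -0.998, 1060.81], [0.0, 0.0, 0.0, 1.0]]
side 50.21559922796666 254.69468536459885 193.10619673313047 [[1.0, 0.007, 0.003, 483.772], [0.003, -0.776, 0.631, -695.534], [0.007, -0.631, -0.776, 931.574], [0.0, 0.0, 0.0, 1.0]]
{'time': np.float64(0.1), 'joint_positions': array([ 1.435,  0.508, -0.238,  1.501,  0.126,  1.149, -0.155]), 'qvel': array([ 0.002, -0.002,  0.001, -0.002,  0.001,  0.   , -0.001]), 'joint_efforts': array([-5.0000e-03, -6.2184e+01, -2.1940e+00, -2.5021e+01,  1.2000e-02,
        8.0000e-03, -0.0000e+00]), 'tool_pos': array([ 148.891, -606.558,  230.529]), 'eef_rot': array([-3.117, -0.377,  0.   ]), 'ft_force': array([-0.557,  0.559, -0.983]), 'moment': array([-0.014, -0.005, -0.04 ]), 'finger_gap': np.float64(85.446)} -18.700000000000003
```

View pics/top0.png

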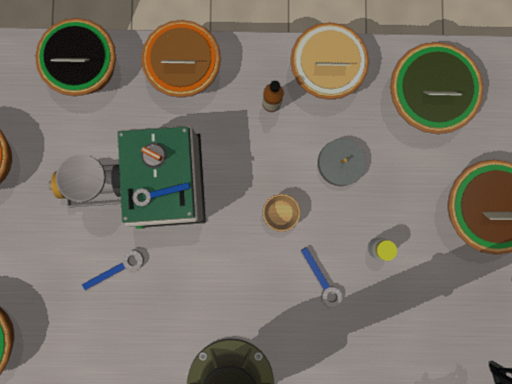

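View pics/side0.png

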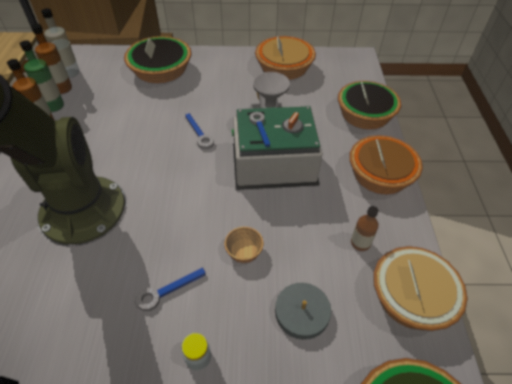

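```bash
cat > m.py <<'E'
from h import *
def mask(c,lo,hi,box=None):
    h=cv2.cvtColor(c['pixels'],cv2.COLOR_BGR2HSV); m=cv2.inRange(h,np.array(lo),np.array(hi))
    if box:
        z=np.zeros_like(m); x0,y0,x1,y1=box; z[y0:y1,x0:x1]=m[y0:y1,x0:x1]; m=z
    return m
def blobs(m,amin=15):
    n,l,s,ce=cv2.connectedComponentsWithStats(m)
    return [(s[i,4],ce[i].round(2).tolist(),s[i,:4].tolist(),(l==i).astype(np.uint8)) for i in range(1,n) if s[i,4]>=amin]
def rect(b):
    cs,_=cv2.findContours(b,cv2.RETR_EXTERNAL,cv2.CHAIN_APPROX_NONE); k=max(cs,key=cv2.contourArea)
    return cv2.minAreaRect(k)
E
python3 - <<'E'
from m import *
t=cap('top'); s=cap('side')
for n,c,bx in(('top',t,(110,100,215,240)),('side',s,(225,90,330,195))):
    for col,lo,hi in(('green',(60,80,30),(95,255,255)),('blue',(105,120,50),(125,255,255)),('orange',(3,110,90),(20,255,255)),('white',(0,0,170),(180,60,255))):
        for b in blobs(mask(c,lo,hi,bx),6): 
            r=rect(b[3]) ; print(n,col,b[:3],np.round(cv2.boxPoints(r),1).tolist())
for n,c,bx in(('top',t,(310,130,380,195)),('side',s,(265,275,340,345))):
    p=c['pixels']; print(n,'stand px',p[170,343] if n=='top' else p[325,303])
    for b in blobs(mask(c,(75,15,60),(105,90,150),bx),200): print(b[:3])
    for b in blobs(mask(c,(10,110,60),(35,255,255),bx),3): print('post',b[:3])
a=cv2.resize(t['pixels'][115:235,110:215],None,fx=4,fy=4,interpolation=cv2.INTER_CUBIC)
b=cv2.resize(s['pixels'][90:210,230:325],None,fx=4,fy=4,interpolation=cv2.INTER_CUBIC)
cv2.imwrite('pics/crop.png',np.hstack([a,b]))
E
```

```text
top green (np.int32(5077), [155.47, 173.58], [118, 127, 76, 95]) [[115.80000305175781, 131.3000030517578], [188.0, 126.5], [194.10000610351562, 216.8000030517578], [121.80000305175781, 221.60000610351562]]
top green (np.int32(41), [141.59, 196.98], [138, 194, 8, 7]) [[137.0, 197.0], [141.5, 192.5], [146.0, 197.0], [141.5, 201.5]]
top green (np.int32(19), [139.53, 226.63], [136, 226, 9, 3]) [[136.0, 226.0], [144.0, 226.0], [144.0, 228.0], [136.0, 228.0]]
top blue (np.int32(245), [169.33, 189.93], [150, 183, 40, 15]) [[149.1999969482422, 191.89999389648438], [188.3000030517578, 182.1999969482422], [189.8000030517578, 188.10000610351562], [150.6999969482422, 197.8000030517578]]
top orange (np.int32(38), [151.84, 151.39], [143, 147, 18, 10]) [[142.60000610351562, 147.8000030517578], [143.39999389648438, 146.1999969482422], [160.60000610351562, 154.8000030517578], [159.8000030517578, 156.39999389648438]]
top orange (np.int32(38), [149.37, 154.55], [141, 150, 18, 10]) [[140.39999389648438, 151.1999969482422], [141.1999969482422, 149.60000610351562], [158.39999389648438, 158.1999969482422],
[... 1143 characters left out ...]
128), [262.92, 133.52], [257, 122, 13, 24]) [[255.89999389648438, 122.80000305175781], [260.79998779296875, 120.9000015258789], [269.8999938964844, 144.3000030517578], [265.0, 146.1999969482422]]
side orange (np.int32(7), [291.57, 116.29], [290, 114, 4, 6]) [[289.3999938964844, 118.5], [292.79998779296875, 113.9000015258789], [293.5, 114.4000015258789], [290.0, 119.0]]
side orange (np.int32(39), [292.82, 120.77], [289, 114, 10, 15]) [[287.0, 126.0999984741211], [295.6000061035156, 112.5], [298.5, 114.30000305175781], [290.0, 128.0]]
top stand px [ 99 104 101]
post (np.int32(15), [344.0, 160.4], [342, 159, 5, 4])
side stand px [92 95 90]
post (np.int32(18), [303.83, 303.67], [303, 301, 3, 7])
```

View pics/crop.png

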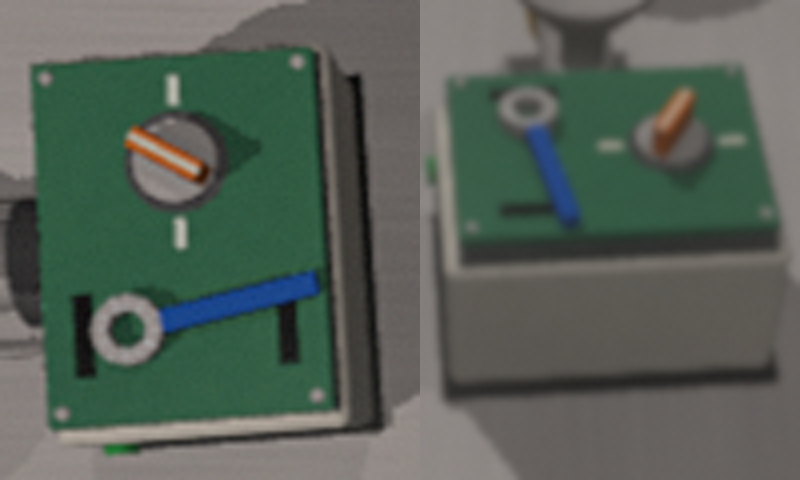

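Run:
```python
from m import *
t=cap('top'); s=cap('side')
def tri(pt,ps):
    A=[];b=[]
    for c,p in((t,pt),(s,ps)):
        o,d=ray(c,*p); d/=np.linalg.norm(d); P=np.eye(3)-np.outer(d,d); A.append(P); b.append(P@o)
    x,r,_,_=np.linalg.lstsq(np.vstack(A),np.hstack(b),rcond=None); return x.round(1),np.sqrt(r).round(1)
for n,c,bx in(('top',t,(300,125,390,200)),('side',s,(265,275,340,345))):
    p=cv2.GaussianBlur(c['pixels'],(5,5),0).astype(int); m=((p[...,1]>=p[...,2]+1.5)&(p[...,1]>=p[...,0]+.5)).astype(np.uint8)
    z=np.zeros_like(m); x0,y0,x1,y1=bx; z[y0:y1,x0:x1]=m[y0:y1,x0:x1]
    z=cv2.morphologyEx(z,cv2.MORPH_OPEN,np.ones((3,3),np.uint8))
    b=max(blobs(z),key=lambda b:b[0]); cs,_=cv2.findContours(b[3],0,1); k=cv2.convexHull(max(cs,key=cv2.contourArea))
    e=cv2.fitEllipse(k); print(n,'stand',e,b[:3],onz(c,*e[0],30).round(1))
print('post blobs z45',onz(t,344,160.4,45).round(1),onz(s,303.83,303.67,45).round(1),tri((344,160.4),(303.83,303.67)))
C=np.array([(30,65),(318,47),(340,410),(50,430)])/4+[110-.375,115-.375]
W=np.array([onz(t,*p,157) for p in C]); print('corners',W.round(1).tolist(),W.mean(0).round(1))
S=np.array([(447,80),(735,68),(778,228),(465,245)])/4.+[230-105-.375,90-.375]
W2=np.array([onz(s,*p,157) for p in S]); print('side corners',W2.round(1).tolist(),W2.mean(0).round(1))
m=[onz(t,153,137.5,157),onz(t,154.86,172.14,157)]; print('marks',np.round(m,1).tolist(),np.mean(m,0).round(1))
w=[onz(t,142.8,148.9,188),onz(t,158.2,157.2,188)]; d=w[0]-w[1]; print('slot',np.mean(w,0).round(1),np.arctan2(d[1],d[0]))
ring=onz(t,126/4+110-.4,329/4+115-.4,168); print('ring top',ring, 'side',onz(s,527/4+125-.4,110/4+90-.4,168))
bl=[onz(t,149.95,194.85,169),onz(t,189.05,185.15,169)]; d=bl[0]-bl[1]; print('shank',np.round(bl,1).tolist(),np.linalg.norm(d),np.arctan2(d[1],d[0]))
```

```text
top stand ((341.6646423339844, 161.74224853515625), (45.06917953491211, 45.92774963378906), 67.59064483642578) (np.int32(1586), [341.55, 161.79], [319, 139, 46, 46]) [ 598.8 -299.4   30. ]
side stand ((302.657958984375, 310.1850891113281), (52.98291778564453, 56.1841926574707), 134.8788299560547) (np.int32(2273), [302.67, 310.43], [276, 283, 55, 55]) [ 599.4 -308.8   30. ]
post blobs z45 [ 600.3 -302.1   45. ] [ 601.3 -299.6   45. ] (array([ 600.3, -301.2,   48.5]), array([0.7]))
corners [[648.9, 269.9, 157.0], [661.8, 98.6, 157.0], [444.6, 81.7, 157.0], [431.5, 251.8, 157.0]] [546.7 175.5 157. ]
side corners [[432.7, 248.2, 157.0], [644.3, 264.4, 157.0], [660.0, 97.2, 157.0], [450.0, 78.9, 157.0]] [546.8 172.2 157. ]
marks [[633.8, 184.2, 157.0], [550.6, 177.8, 157.0]] [592.2 181.  157. ]
slot [591.2 181.1 188. ] 1.0846668786440936
ring top [490.98362883 205.71897171 168.        ] side [490.96771854 202.82313667 168.        ]
shank [[495.8, 185.0, 169.0], [519.4, 94.3, 169.0]] 93.69956075105932 1.825064200303565
```

```bash
cat >> h.py <<'E'
from scipy.spatial.transform import Rotation as R
def ori(y): return (R.from_euler('z',y)*R.from_euler('x',np.pi)).as_rotvec()
def yaw():
    m=R.from_rotvec(ctrl.state()['eef_rot']).as_matrix(); return np.arctan2(m[1,0],m[0,0])
def st():
    s=ctrl.state(); print('t',round(float(s['time']),2),'pos',np.round(s['tool_pos'],1),'yaw',round(float(yaw()),3),'F',np.round(s['ft_force'],1),'M',np.round(s['moment'],2),'gap',round(float(s['finger_gap']),1),'q7',np.round(s['joint_positions'][6],2))
E
python3 - <<'E'
from h import *
g=np.array([503.5,155.9])
for y in(1.825,1.825-np.pi):
    for p in((*g,260),(*g,160),(613,-349,200),(591,179,170)):
        q=ctrl.solve_ik(p,ori(y)); print(round(y,2),p,None if q is None else np.round(q,2))
y=1.825-np.pi
q=ctrl.solve_ik((*g,260),ori(y)); y=y if q is not None else 1.825
ctrl.move_gripper(45,60)
ctrl.move_ptp((*g,260),ori(y)); st()
ctrl.move_l((*g,190)); st()
c=cap('top'); s=cap('side')
a=cv2.resize(c['pixels'][115:235,110:215],None,fx=3.5,fy=3.5,interpolation=2)
b=cv2.resize(s['pixels'][80:200,225:330],None,fx=3.5,fy=3.5,interpolation=2)
cv2.imwrite('pics/pre.png',np.hstack([a,b]))
E
```

```text
1.82 (np.float64(503.5), np.float64(155.9), 260) [ 0.42  0.56 -1.26  1.7   0.56  1.29 -0.7 ]
1.82 (np.float64(503.5), np.float64(155.9), 160) [ 0.42  0.74 -1.32  1.85  0.78  1.2  -0.92]
1.82 (613, -349, 200) [ 0.81  0.71 -0.65  1.3   0.43  1.27  0.4 ]
1.82 (591, 179, 170) [ 0.29  0.78 -1.17  1.6   0.75  1.27 -0.76]
-1.32 (np.float64(503.5), np.float64(155.9), 260) [-1.05  0.54  1.15  1.72 -0.53  1.23 -2.65]
-1.32 (np.float64(503.5), np.float64(155.9), 160) [ 0.38  0.69 -1.23  1.85  0.72  1.14  2.29]
-1.32 (613, -349, 200) [ 0.44  0.66  0.09  1.3  -0.06  1.18 -2.36]
-1.32 (591, 179, 170) [-0.92  0.81  1.15  1.62 -0.78  1.24 -2.5 ]
t 3.73 pos [503.7 155.1 260. ] yaw -1.318 F [-0.2  0.4  0.2] M [-0.01  0.01  0.04] gap 44.6 q7 -2.65
t 4.35 pos [504.  155.4 190.6] yaw -1.317 F [ 0.1  0.4 -0.3] M [ 0.06 -0.03 -0.01] gap 45.0 q7 -2.58
```

View pics/pre.png

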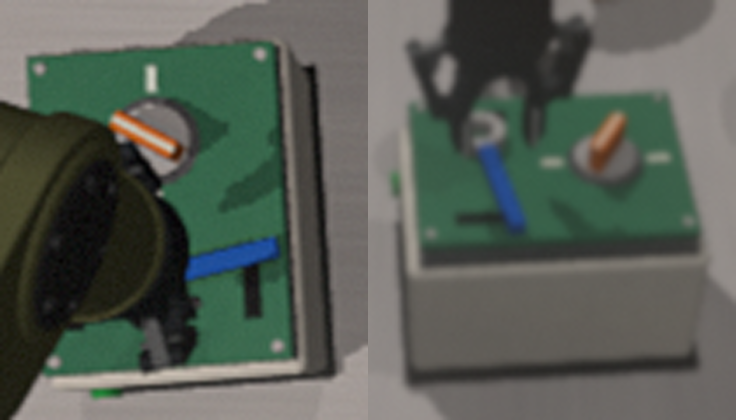

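The gripper straddles the shank (side view: the fingers at columns ~465 and ~530, the shank between them); the spanner has not moved. Grasping now.

Run:
```python
from h import *
g=np.array([503.5,155.9]); 
ctrl.move_l((*g,160.5),80); st()
ctrl.move_gripper(5,60); st()
ctrl.move_l((*g,260),120); st()
y=yaw(); 
p=np.array([613,-349.])
for yy in (-1.317,1.825):
    print(yy, ctrl.solve_ik((*p,160),ori(yy)))
ctrl.move_ptp((*p,160),ori(-1.317)); st()
t=cap('top','hold_t.png'); s=cap('side','hold_s.png')
a=cv2.resize(t['pixels'][110:220,290:410],None,fx=3.2,fy=3.2,interpolation=2)
b=cv2.resize(s['pixels'][200:350,250:375],None,fx=3.2,fy=3.2,interpolation=2)
h=max(a.shape[0],b.shape[0]); f=lambda i: cv2.copyMakeBorder(i,0,h-i.shape[0],0,0,0)
cv2.imwrite('pics/hold.png',np.hstack([f(a),f(b)]))
```

```text
t 4.97 pos [503.4 155.7 160.2] yaw -1.317 F [0.6 0.4 0. ] M [ 0.03 -0.03 -0.  ] gap 45.0 q7 -2.54
t 5.36 pos [503.8 155.9 161. ] yaw -1.317 F [-1.3 -0.1  5.5] M [-0.    0.14 -0.04] gap 11.8 q7 -2.54
t 6.33 pos [503.  156.  259.3] yaw -1.317 F [ 0.6  0.1 -1.4] M [0.03 0.01 0.02] gap 11.7 q7 -2.65
-1.317 [ 0.07602744  0.82665096  0.86053468  1.365409   -0.63254102  1.23295096
 -1.90627739]
1.825 [ 0.48497126  0.68248945 -0.00391917  1.35886805  0.00277334  1.10024047
  0.73487626]
t 8.23 pos [ 614.1 -347.3  160.1] yaw -1.315 F [-0.1  0.3 -1.4] M [-0.   -0.03  0.04] gap 12.2 q7 -1.91
```

View pics/hold.png

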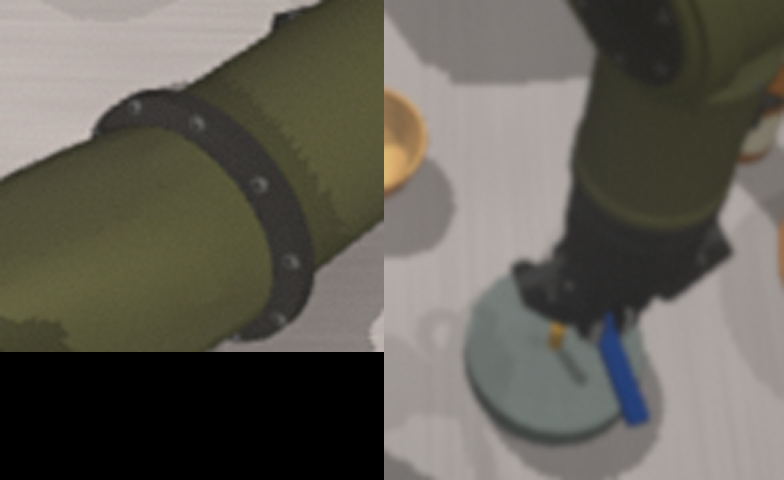

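The side view shows the shank held with its end at crop (640,420), but the ring is hidden behind the gripper. I'll turn the spanner half round so that the ring faces the side camera.

Run:
```python
from m import *
d=np.array([np.cos(-1.317),np.sin(-1.317)]); p=np.array([600.3,-301])-50*d
ctrl.move_ptp((*p,180),ori(1.825)); st()
ctrl.move_l((*p,100),120); st()
s=cap('side','h2.png'); t=cap('top')
pr=proj(s,(*(p+50*d),103)); print('expected ring px',pr, 'post top px',proj(s,(600.3,-301,61)), 'grip',proj(s,(*p,103)))
a=cv2.resize(s['pixels'][220:350,230:380],None,fx=5,fy=4.5,interpolation=2)
cv2.imwrite('pics/hold2.png',a)
```

```text
t 10.03 pos [ 587.2 -252.9  179.2] yaw 1.823 F [-0.3  0.1 -2.3] M [0.03 0.04 0.03] gap 12.1 q7 0.04
t 10.85 pos [ 588.3 -252.4  100.6] yaw 1.825 F [ 0.8 -0.2 -1.9] M [-0.01  0.02 -0.05] gap 12.0 q7 -0.02
expected ring px [306.09562533 293.03327444] post top px [304.15240598 301.25501953] grip [298.89128608 273.01779398]
```

View pics/hold2.png

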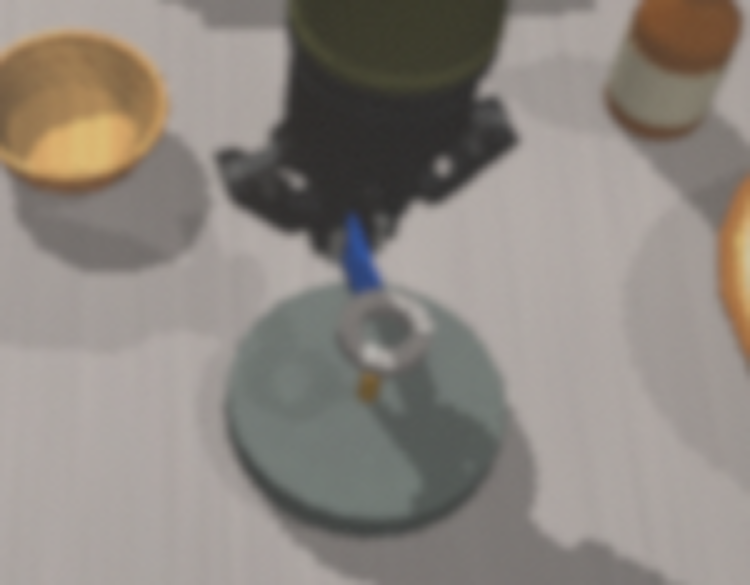

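The ring shows at px ~(306.8, 293.2), against (306.1, 293.0) expected, so it is within ~1.5 mm of the post axis. Lowering.

Run:
```python
from m import *
d=np.array([np.cos(-1.317),np.sin(-1.317)]); p=np.array([600,-300.5])-50*d
for z in (66,50,40,36,34.5,33.5):
    ctrl.move_l((*p,z),60); st()
    F=ctrl.state()['ft_force']
    if F[2]>6 or np.hypot(F[0],F[1])>8: print('contact',z); break
s=cap('side','low.png')
a=cv2.resize(s['pixels'][240:350,240:370],None,fx=5,fy=5,interpolation=2)
cv2.imwrite('pics/low_c.png',a)
```

```text
t 11.67 pos [ 587.6 -252.    66. ] yaw 1.825 F [ 0.9 -0.6 -2.4] M [ 0.07  0.01 -0.  ] gap 12.0 q7 -0.06
t 12.08 pos [ 587.2 -252.1   49.5] yaw 1.825 F [ 0.2  0.4 -1.8] M [0.04 0.06 0.03] gap 11.9 q7 -0.07
t 12.4 pos [ 587.1 -252.1   39.4] yaw 1.825 F [ 0.1  0.4 -1.4] M [-0.01 -0.    0.02] gap 11.8 q7 -0.08
t 12.65 pos [ 587.3 -252.1   35.8] yaw 1.825 F [ 0.6 -0.2 -1.7] M [0.1  0.02 0.01] gap 11.8 q7 -0.09
t 12.9 pos [ 587.5 -252.1   34.5] yaw 1.825 F [ 0.5 -0.1 -1.4] M [0.04 0.04 0.  ] gap 11.6 q7 -0.09
t 13.15 pos [ 587.6 -252.1   34.1] yaw 1.825 F [-2.3 -0.   5.2] M [ 0.06  0.44 -0.02] gap 11.7 q7 -0.09
```

View pics/low_c.png

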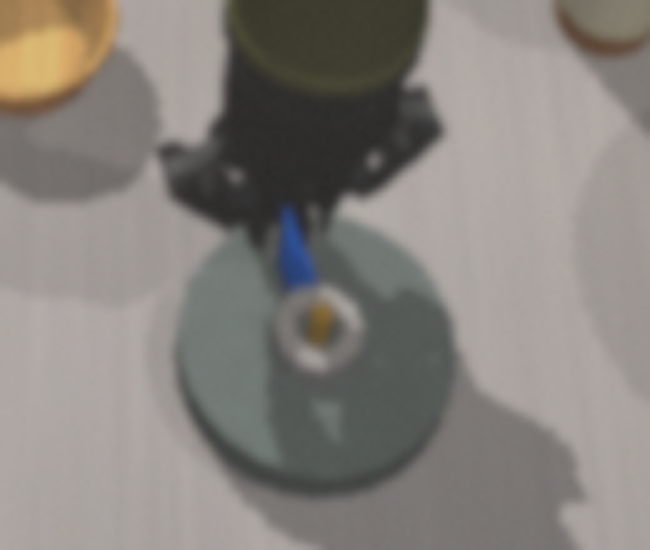

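The ring is round the post and touching the stand. Releasing, then on to the fastener.

Run:
```python
from m import *
ctrl.move_gripper(40,60); ctrl.sleep(.2); st()
p=ctrl.state()['tool_pos']
ctrl.move_l((p[0],p[1],120),100); ctrl.move_l((p[0],p[1],270),200); st()
f=(591.5,179.3)
ctrl.move_ptp((*f,270),ori(1.085)); st()
for y in(1.085,.6,.08,-.05):
    q=ctrl.solve_ik((*f,168),ori(y)); print(y,None if q is None else np.round(q,2))
t=cap('top'); s=cap('side')
a=cv2.resize(s['pixels'][240:350,240:370],None,fx=3.5,fy=3.5,interpolation=2)
ctrl.move_l((*f,200),120); st()
s=cap('side')
b=cv2.resize(s['pixels'][70:180,230:330],None,fx=3.5,fy=3.5,interpolation=2)
cv2.imwrite('pics/rel.png',np.hstack([a,b]))
```

```text
t 13.78 pos [ 587.4 -252.1   33.4] yaw 1.825 F [ 0.2 -0.2 -0.1] M [ 0.01  0.03 -0.  ] gap 40.1 q7 -0.09
t 15.7 pos [ 586.8 -252.3  268.7] yaw 1.825 F [-0.4 -0.5 -0.3] M [-0.01  0.02  0.  ] gap 40.2 q7 0.12
t 17.29 pos [592.  177.9 269.5] yaw 1.084 F [-0.5 -1.3 -0.9] M [-0.03 -0.02  0.04] gap 39.7 q7 -1.22
1.085 [ 0.14  0.65 -0.82  1.61  0.52  1.11 -1.3 ]
0.6 [ 0.08  0.62 -0.7   1.61  0.44  1.08 -1.71]
0.08 [ 0.01  0.59 -0.57  1.61  0.35  1.05 -2.15]
-0.05 [-0.01  0.59 -0.54  1.61  0.33  1.04 -2.26]
t 18.12 pos [591.8 179.5 200.6] yaw 1.085 F [-0.4  0.2 -0.4] M [0.02 0.01 0.04] gap 40.1 q7 -1.27
```

View pics/rel.png

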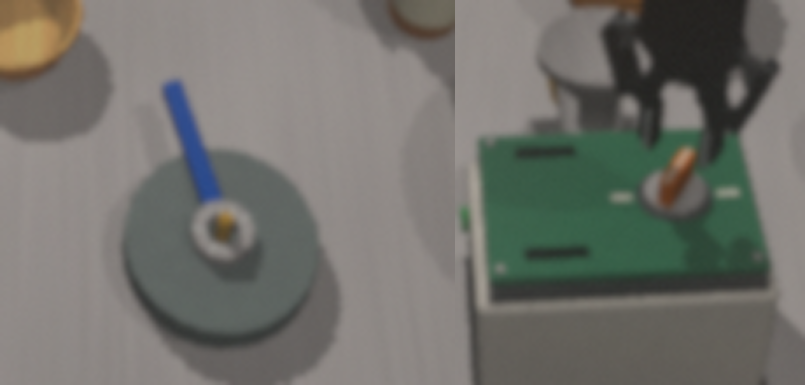

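The left part shows the spanner flat with its ring round the post; the right part shows the fingers on both sides of the wing. Grip and turn clockwise.

Run:
```python
from m import *
f=(591.5,179.3)
ctrl.move_l((*f,169),80); st()
ctrl.move_gripper(5,50); st()
for y in np.linspace(1.085,0.08,6)[1:]:
    ctrl.move_l((*f,169),60,ori(y)); st()
    if np.abs(ctrl.state()['ft_force']).max()>25: print('high force'); break
```

```text
t 18.71 pos [591.3 179.3 168.5] yaw 1.085 F [-0.1 -0.5 -0.1] M [0.02 0.03 0.01] gap 39.8 q7 -1.3
t 19.07 pos [591.5 179.6 169.6] yaw 1.085 F [-1.8 -0.7  4. ] M [0.06 0.33 0.02] gap 11.8 q7 -1.3
t 19.42 pos [591.2 179.8 169.5] yaw 0.888 F [-3.8  0.1  6.3] M [ 0.16  0.76 -0.02] gap 11.5 q7 -1.46
t 19.77 pos [591.  180.1 169.5] yaw 0.687 F [-3.8  0.2  5.5] M [ 0.3   0.87 -0.03] gap 11.7 q7 -1.63
t 20.12 pos [590.7 180.4 169.5] yaw 0.487 F [-4.3  1.3  5.3] M [ 0.38  0.97 -0.05] gap 11.7 q7 -1.8
t 20.47 pos [590.6 180.7 169.4] yaw 0.286 F [-5.5  2.3  6.6] M [ 0.52  1.03 -0.02] gap 12.1 q7 -1.97
t 20.82 pos [590.5 181.1 169.5] yaw 0.085 F [-5.2  2.9  5.1] M [ 0.68  1.06 -0.09] gap 11.7 q7 -2.14
```

Run:
```python
from m import *
f=(590.5,180.5)
ctrl.move_gripper(40,50); ctrl.sleep(.2); st()
ctrl.move_l((f[0],f[1],260),150)
ctrl.move_ptp((470,-60,270),ori(.08)); st()
t=cap('top','t3.png'); s=cap('side','s3.png')
for n,c,bx,zs in(('top',t,(115,125,195,185),(157,188)),('side',s,(270,90,325,140),(157,188))):
    for b in blobs(mask(c,(0,0,165),(180,70,255),bx),4):
        vx,vy,x0,y0=cv2.fitLine(cv2.findNonZero(b[3]),cv2.DIST_L2,0,.01,.01).ravel()
        P=[onz(c,x0+k*vx*8,y0+k*vy*8,zs[1] if b[0]>12 else zs[0]) for k in(-1,1)]; d=P[1]-P[0]
        print(n,'white',b[:3],np.round(np.mean(P,0),1),'ang',np.arctan2(d[1],d[0])%np.pi)
    m=mask(c,(3,100,90),(20,255,255),bx)|0
    pts=cv2.findNonZero(m)
    if pts is not None:
        vx,vy,x0,y0=cv2.fitLine(pts,cv2.DIST_L2,0,.01,.01).ravel()
        P=[onz(c,x0+k*vx*8,y0+k*vy*8,185) for k in(-1,1)]; d=P[1]-P[0]; print(n,'orange',len(pts),np.arctan2(d[1],d[0])%np.pi)
a=cv2.resize(t['pixels'][120:185,115:195],None,fx=5,fy=5,interpolation=2)
b=cv2.resize(s['pixels'][95:160,240:320],None,fx=5,fy=5,interpolation=2)
cv2.imwrite('pics/turn.png',np.hstack([a,b]))
```

```text
t 21.4 pos [591.6 179.1 168.9] yaw 0.08 F [-0.  -0.7 -0.8] M [ 0.01 -0.09  0.01] gap 40.0 q7 -2.14
t 23.21 pos [470.7 -58.9 270. ] yaw 0.081 F [ 0.3 -0.   0.7] M [-0.01  0.02  0.02] gap 40.1 q7 -1.62
top white (np.int32(63), [136.25, 126.44], [115, 125, 46, 4]) [652.8 215.4 188. ] ang 1.6080114944535238
top white (np.int32(71), [115.93, 144.77], [115, 129, 6, 30]) [609.6 260.8 188. ] ang 0.016507395726313673
top white (np.int32(14), [152.5, 137.0], [152, 134, 2, 7]) [628.6 177.4 188. ] ang 0.024168262890637227
top white (np.int32(33), [150.21, 153.12], [149, 144, 3, 19]) [591.  181.8 188. ] ang 0.0955733024480474
top white (np.int32(40), [145.78, 155.62], [144, 149, 5, 14]) [585.1 191.8 188. ] ang 0.1011805400399548
top white (np.int32(14), [154.5, 173.0], [154, 170, 2, 7]) [545.1 170.8 188. ] ang 0.02385106161258621
top orange 86 0.11691046638563218
side orange 125 0.04855169911539416
```

View pics/turn.png

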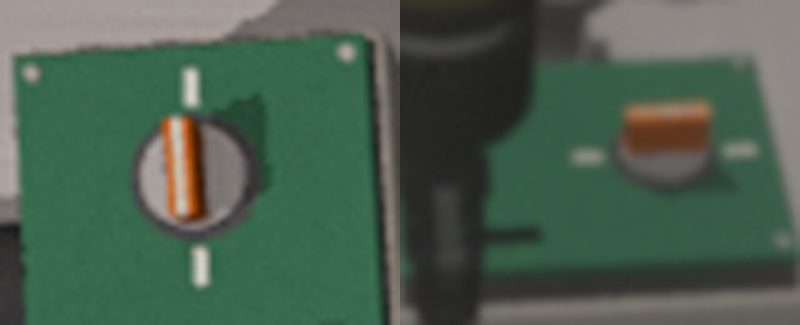

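The slot line is at 0.096 rad and the press yaw is ~0.078, so they are in line to within ~0.02 rad. Both marks ((190,87) and (200,268) in the crop) lie along the slot. Now pressing.

Run:
```python
from m import *
p=(491.9,169.5)
ctrl.move_gripper(0,50)
ctrl.move_ptp((*p,250),ori(.08)); ctrl.move_l((*p,166),120); st()
z=162.
while z>143:
    ctrl.move_l((*p,z),20); s=ctrl.state(); F=s['ft_force'][2]
    print(z,np.round(s['tool_pos'],1),round(float(F),1))
    if F>24: break
    z-= 2 if z>153 else 1
st(); ctrl.sleep(.5); st()
t=cap('top','t4.png'); s=cap('side','s4.png')
```

```text
t 25.55 pos [492.4 169.4 166.6] yaw 0.079 F [-0.  -0.2  0.3] M [ 0.02  0.05 -0.02] gap -0.1 q7 -2.23
162.0 [491.9 169.5 162.1] 0.1
160.0 [491.8 169.5 159.9] -0.1
158.0 [491.8 169.5 157.9] -0.0
156.0 [492.1 169.6 156.4] 6.1
154.0 [492.1 169.7 154.6] 8.2
152.0 [492.1 169.6 152.8] 9.7
151.0 [492.1 169.6 151.9] 10.5
150.0 [492.1 169.6 151. ] 11.2
149.0 [492.1 169.6 150.1] 12.4
148.0 [492.1 169.7 150. ] 21.9
147.0 [492.1 169.7 149.9] 32.0
t 28.4 pos [492.1 169.7 149.9] yaw 0.08 F [-8.3 -4.6 32. ] M [-1.07  1.86  0.04] gap -0.4 q7 -2.25
t 28.9 pos [492.1 169.7 149.9] yaw 0.08 F [-9.1 -6.  31.3] M [-1.    1.87  0.03] gap -0.5 q7 -2.25
```

Run:
```python
from m import *
ctrl.move_l((491.9,169.5,147.8),20); ctrl.sleep(.5); st()
s=cap('side','final.png')
```

```text
t 29.75 pos [492.1 169.7 150. ] yaw 0.08 F [-7.1 -3.7 23.7] M [-0.8   1.35  0.03] gap 0.2 q7 -2.25
```

View pics/final.png

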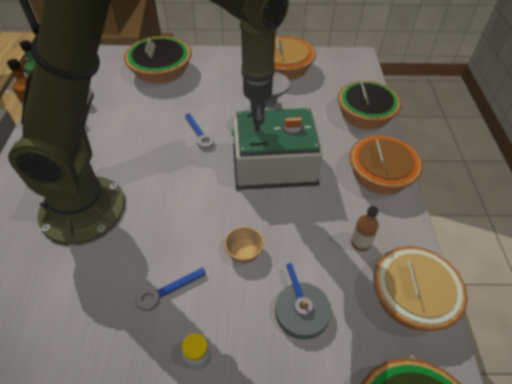

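The spanner is on the post at (303,304). The basket (244,244), bottle (366,228) and jar (195,347) have not moved, and the cover is held down.

```bash
python3 -c "
from h import *
st(); ctrl.finish_job()"
```

```text
t 29.8 pos [492.1 169.7 150. ] yaw 0.08 F [-6.2 -2.8 23.1] M [-0.76  1.39 -0.03] gap -0.4 q7 -2.25
the job is handed in; nothing more can be done
```

The press is closed up and the job is handed in at 29.8 s, with the arm still holding the cover down; `finish_job` gives no verdict.

- **Spanner:** I lifted it off the cover, lowered its ring over the brass post until it touched the stand, and let go. The side pictures show it lying flat around the post.
- **Fastener:** I turned it clockwise by about 1 rad. The slot line measured 0.096 rad against about 0.078 rad for the cover, so it is in line to about 0.02 rad. A second estimate from the orange wing was rougher: 0.117 rad from above and 0.049 rad from the side.
- **Cover:** I pressed it at the pad. It moved the full 7 mm, to a hard stop at 150 mm, which also shows the fastener is in line. The push is held at about 23 N; it peaked at about 32 N with the fingertips.
- **Bystanders:** In the last picture the basket, oil bottle and jar stand where they did at the start.

I viewed 10 pictures. One crop (`rel.png`) came out 805 pixels wide, 5 over the limit.

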